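# Set the fraction counter to 5

### The job

The aluminium cover plate lying on top of the fraction counter hides its number window: push the plate's free corner so that, without being lifted, it swings about the peg in its notched corner through roughly a quarter turn until its edge lies flat along the low rail. Then turn the black handwheel at the counter's side until the figure 5 stands whole and centred in the window. Leave the plate against the rail and on its peg, and do not knock the glassware about.

Things in the scene. Friction and masses are not known exactly. Their poses are not given: they have to be found in the camera images.
- counter: grey instrument box fixed to the bench: 150 mm along its x, y from -95 to +105 mm, its flat top (the deck) 110 mm above the bench. Origin on the bench (x = 0 is mid-length). Its +x points away from the robot at yaw 0, +y away from the handwheel, z up; positions given below as 'counter (x, y, z)' are in mm from this origin.
- window (a point): centre of the window in the deck, counter (0, -45, 110); 24 mm along x, 20 along y. 4 mm below it is the top of a white drum (radius 34 mm, axis along y) with black figures 16 mm tall, upright for someone on the robot's side (their tops towards +x). At the start the plate hides most or all of it.
- drum (a joint): angle in rad of drum and handwheel (one rigid piece). Figures 0 to 7, 0.785 rad apart: figure k is centred in the window at k x 0.785 (5 at 3.927, and again every 6.283); turns endlessly both ways. Increasing: the wheel's top moves to the counter's +x. No clicks; friction (0.06 N m) holds it where it is left. Never starts near 5.
- figure5 (a point): the middle of the figure 5 on the drum's surface (34 mm from the drum's axis); it is in the window when it is right at the top, at x = 0 in counter axes, 106 mm above the bench.
- hub (a point): centre of the black handwheel, on the drum's axis, counter (0, -142, 72). Disc of radius 65 mm (top 27 mm above the deck), 14 mm thick along y, flat faces, ribbed rim, hub boss of radius 22. Between it and the box is a 40 mm gap with only the axle (radius 8). It can be pinched across its faces near the rim from above and carried in an arc about this point; the pads may swivel on the faces.
- peg (a point): foot of the steel peg on the deck, counter (50, 0, 110); peg 10 mm in diameter, 16 mm tall.
- rail (a point): middle of that face of the low aluminium rail on the deck which looks to -x, counter (59.5, 57.5, 115). The rail runs along y from 20 to 95 mm, 10 mm tall. The plate's edge lies along this face at the end.
- plate: loose aluminium plate lying on the deck, 8 mm thick, 0.16 kg. Origin under the middle of its notch, on the peg. It spans x and y from -82 to +8 mm, less the square notch where x and y both exceed -6.5 mm, open outwards; 1.5 mm play round the peg. Starts at the counter's yaw +0.15 to -0.45 rad; at the end at the counter's yaw - 1.57 (clockwise from above), its own +y edge along the rail.
- plate_pivot (a point): the notch point of the plate (same point as the origin of plate)
- plate_centre (a point): middle of the plate, half-way up, at (-37, -37, 4) mm in its axes.
- plate_corner (a point): the free corner of the plate, opposite the notch, at (-82, -82, 4) mm in its axes. Pushing on the plate's own -y edge close to this corner swings it the right way and keeps the notch on the peg.
- bottle: amber bottle standing beyond the handwheel, diameter 60, height 170 mm; origin at the centre of its underside. Bystander.
- beaker: glass beaker in front of the counter, rim diameter 68, height 85 mm; origin at the centre of its underside. Bystander.
- flask: conical green glass flask, diameter 76 at the foot, height 94 mm; origin at the centre of its underside. Bystander.
- stand: fixed clamp stand behind the counter: foot 100 x 150 x 16 mm with its origin at the centre underneath; rod of 6 mm radius at (+30, 0) mm in its axes, 316 mm tall, with a clamp at 250 mm that reaches 120 mm to its +y.
Not all that is in view belongs to the job. What is meant by the plate is not blue or purple, and is the smaller of those in its own colour.

How it is judged:
On the way, in this order (a step that is already met when the one before it is completed fails the run):
1. the plate has been swung round its peg and lies along the rail (angle between the x axis of plate and the y axis of counter, either way round below 0.15 rad and y of plate_centre in the frame of counter above 0.02 m and horizontal distance between plate_pivot and peg below 0.008 m and z of plate_pivot in the frame of counter below 0.114 m and angle between plate's own z axis and vertical below 0.05 rad), for 0.2 s.
2. the figure 5 stands in the window (x of figure5 in the frame of counter between -0.0041 and 0.0041 m and height (world z) of figure5 above 0.09 m), for 0.2 s.
At the end, for the whole second after the job is handed in: The plate lies flat on the deck, its notch within 8 mm of the peg, on the rail's side of the peg and parallel to the rail within 0.15 rad; the figure 5 is within 4.1 mm of the window's centre line (about 0.12 rad of drum); plate and drum are at rest (all of step 1 and all of step 2 and linear speed of plate below 0.01 m/s and velocity of joint drum between -0.05 and 0.05 rad/s); the robot touches nothing.
It fails at once if the plate is lifted off the deck or falls from it (z of plate in the frame of counter above 0.125 m or z of plate in the frame of counter below 0.1 m).
It fails at once if the bottle is knocked over or pushed away (30 mm) (distance of bottle from where it was at the start of the episode above 0.03 m or angle between bottle's own z axis and vertical above 0.35 rad).
It fails at once if the beaker is knocked over or pushed away (30 mm) (distance of beaker from where it was at the start of the episode above 0.03 m or angle between beaker's own z axis and vertical above 0.35 rad).
It fails at once if the flask is knocked over or pushed away (30 mm) (distance of flask from where it was at the start of the episode above 0.03 m or angle between flask's own z axis and vertical above 0.35 rad).
It also fails if it takes over 72 s, if anything falls off the work surface, if the arm or the gripper's body presses on something with over 40 N, if the wrist force passes 120 N, or if a joint passes its speed limit or range.

### The arm

A 6-joint arm with a two-finger parallel gripper is mounted at the origin on the work surface. World frame = base frame: x ahead of the robot, y to its left, z up, the work surface at z = 0. Lengths are in m, angles in rad, forces in N, time in s.
With the tool pointing down it reaches from about 0.325 to 0.775 m from the base axis. Payload 5.5 kg.
Tool frame: the origin (TCP) lies between the finger pads; the fingertips stand 11 mm ahead of it and the grasp point (between the pads) lies 8 mm behind it; z points along the fingers, y is the direction in which the jaws open and shut (so a half turn about z gives the same grasp; the last joint's range is limited). The gripper opens to 88 mm and grips with 3 to 60 N. Pads are 20 mm wide; open, the fingers measure 115 mm over their backs; the gripper's body (75 mm by 178 mm) begins 61 mm behind the grasp point.
Start: joints at [1.072, 0.091, 1.231, -0, 1.82, -0.057], TCP at [0.257, 0.542, 0.234] pointing down, gripper open.
Joint ranges: [-2.87, 2.87], [-0.86, 2.18], [0.17, 2.46], [-1.51, 4.65], [0.06, 2.69], [-2.65, 2.65]. Speed limits (rad/s): [2.57, 2.57, 3.01, 3.14, 3.14, 3.14].

### API

Orientations are given as a 3x3 rotation matrix whose columns are the frame's x, y, z axes.
In Python, from plant import env gives the robot as it stands. The module is installed in compiled form; this text tells all that it offers. Calls block until the motion is done:
- env.move_pose(position, orientation): joint-space move of the TCP to a pose.
- env.move_straight(position, rot=None, velocity=0.15): straight line of the TCP; rot=None keeps the orientation; velocity is the mean speed in m/s.
- env.move_j(angles): joint-space move.
- env.let_go() and env.gripper_close(squeeze=None): open the fingers fully, or close them until they stop; squeeze is the grip in N (None keeps the last).
- env.wait(seconds).
- env.inverse_kinematics(position, orientation): joint angles nearest the present ones, or None.
- env.read_state(): the state.
- env.grab_frame(name): name is "scene" or "top" or "wrist"; returns a dict with "img" (384x512x3 uint8, red, green, blue), "fx", "fy", "cx", "cy" (pixels), "R" (3x3) and "t" (3): a world point X has camera coordinates R X + t; the wrist camera has in their place "T_tool_cam" (4x4, takes a point from camera to tool coordinates, whose origin is the TCP and whose axes are the flange's). Camera axes: x right, y down, z forward; pixel columns grow to the right and rows downward; lengths in m; the calibration is good to about 2 mm. A picture is of the moment at which its call begins: read the wrist's pose just before it. There is no depth.
A pose or a line that the arm cannot do raises env.MotionError and nothing moves.
- env.finish_job(): hands the job in, once; it reports no verdict.
Trained networks look in the newest picture that a camera, given by its name, has taken for a name from the list of things; names that differ only in an ending like _2 or _b are one class to them, and where a whole thing is asked for, a point or a joint stands for the part that bears it (a point fixed in the world has none). Each returns a list of dicts, best first, with "p" (0 to 1); they miss things now and then, are a little off and sometimes report something else, mostly with a low value. They report only what shows in the picture. A call takes as long as a camera call. They do not tell look-alikes from the thing itself.
- env.search_frame(query, camera): "rect" ([left, top, right, bottom] as shares, 0 to 1, of the picture: columns of its width, rows of its height, round what is visible of it).
- env.place_of(query, camera): "xy" ([column, row] as shares, 0 to 1, of the picture: columns of its width, rows of its height: a listed point, or the origin of a listed thing).
The state is a dict: "clock": time; "joint_pos": joint angles; "qvel": joint speeds; "effort": joint torques, N m; "ee_pos": TCP position; "orientation": TCP orientation; "contact_force": force on the tool from outside, world axes, zero at the start; "torque": the same for the moment, N m; "grip_width": opening from 0.0 (shut) to 1.0 (fully open).
Only numpy, scipy, OpenCV 4.12 (cv2) and the standard library are available. Lean on these libraries where they do the work, as an engineer would, in place of code of your own. Each camera call takes 0.05 s, during which the arm holds its last target. There are 200 camera calls.

## Working session

There is one attempt and no reset: what is moved stays moved. The work goes in short steps, each a Python script; the robot and the scene stay as the last script left them, time stands still between calls to the robot, and variables do not carry over. Pictures are saved under pics/ and viewed, about 8 in all and at most 12, crops included, and the job is handed in when it is done.

```bash
mkdir -p pics
cat > h.py <<'E'
from plant import env
import numpy as np, cv2
def snap(c,name=None):
    f=env.grab_frame(c)
    if name: cv2.imwrite(f"pics/{name}.png",f["img"][:,:,::-1])
    return f
def P(f): return np.array([[f["fx"],0,f["cx"]],[0,f["fy"],f["cy"]],[0,0,1]])@np.c_[f["R"],f["t"]]
def tri(fs,uvs):
    A=[]
    for f,(u,v) in zip(fs,uvs):
        p=P(f); A+= [u*p[2]-p[0], v*p[2]-p[1]]
    A=np.array(A); A/=np.linalg.norm(A[:,:3],axis=1)[:,None]
    X=np.linalg.lstsq(A[:,:3],-A[:,3],rcond=None)[0]; return X, A[:,:3]@X+A[:,3]
def onz(f,uv,z):
    p=P(f); u,v=uv
    A=np.array([u*p[2]-p[0],v*p[2]-p[1]]); return np.r_[np.linalg.solve(A[:,:2],-A[:,3]-A[:,2]*z),z]
def proj(f,X):
    q=P(f)@np.r_[X,1]; return q[:2]/q[2]
E
python3 - <<'E'
from h import *
S={}
fs={c:snap(c,c+"0") for c in("scene","top")}
for q in "counter window hub peg rail plate_pivot plate_centre plate_corner bottle beaker flask stand".split():
    for c in fs:
        r=env.place_of(q,c); print(q,c,[(round(d["p"],2),np.round(np.array(d["xy"])*[512,384],1).tolist()) for d in r[:3]])
        if r: S[q,c]=np.array(r[0]["xy"])*[512,384]
    if (q,"scene") in S and (q,"top") in S:
        X,e=tri(list(fs.values()),[S[q,c] for c in fs]); print("   ",X.round(4),np.abs(e).max().round(4))
cv2.imwrite("pics/both.png",np.vstack([cv2.resize(cv2.imread(f"pics/{c}0.png"),None,fx=.78,fy=.78) for c in fs]))
print(env.read_state()["clock"])
E
```

```text
counter scene [(0.56, [230.0, 247.8])]
counter top [(0.86, [266.0, 200.3])]
    [ 0.5968 -0.0142  0.0042] 0.0049
window scene [(0.92, [206.7, 205.4]), (0.19, [314.0, 261.9])]
window top [(0.86, [287.2, 199.9])]
    [ 0.575  -0.0628  0.1038] 0.0007
hub scene [(0.79, [163.2, 214.5])]
hub top [(0.72, [251.6, 171.4]), (0.58, [319.9, 205.6])]
    [ 0.6587 -0.0493  0.1606] 0.0797
peg scene [(0.82, [226.8, 225.9])]
peg top [(0.86, [272.8, 173.2])]
    [ 0.6472 -0.0239  0.1129] 0.0032
rail scene [(0.71, [253.9, 232.1])]
rail top [(0.65, [250.8, 167.7])]
    [0.665  0.0301 0.1126] 0.0008
plate_pivot scene [(0.93, [140.9, 308.0]), (0.79, [224.9, 224.4]), (0.68, [351.9, 188.0])]
plate_pivot top [(0.91, [230.5, 277.9]), (0.83, [272.6, 176.0]), (0.63, [161.4, 277.2])]
    [ 0.4724 -0.0712 -0.2415] 0.1946
plate_centre scene [(0.89, [215.6, 207.4]), (0.78, [139.6, 338.0]), (0.77, [335.7, 195.6])]
plate_centre top [(0.93, [278.7, 194.2]), (0.86, [247.7, 271.8]), (0.82, [314.6, 128.4])]
    [ 0.59   -0.0422  0.1105] 0.0023
plate_corner scene [(0.9, [214.1, 187.9]), (0.85, [307.5, 212.8]), (0.82, [235.5, 197.9])]
plate_corner top [(0.85, [285.5, 216.8]), (0.83, [267.0, 262.8]), (0.8, [307.9, 106.7])]
    [ 0.5284 -0.0523  0.1131] 0.0019
bottle scene [(0.96, [106.6, 236.7])]
bottle top [(0.6, [364.0, 212.3]), (0.37, [268.5, 200.3])]
    [ 0.5499 -0.2938 -0.002 ] 0.0008
beaker scene [(0.58, [254.0, 229.5])]
beaker top [(0.62, [295.8, 257.7])]
    [ 0.4374 -0.0285 -0.0762] 0.0661
flask scene [(0.78, [311.9, 260.2]), (0.19, [208.0, 204.9])]
flask top [(0.83, [208.5, 192.3]), (0.28, [295.1, 256.2])]
    [ 0.629   0.1559 -0.003 ] 0.0037
stand scene [(0.76, [264.7, 320.9])]
stand top [(0.72, [246.6, 142.2]), (0.57, [277.0, 197.4])]
    [0.7789 0.0435 0.0043] 0.0024
1.3
```

View pics/both.png

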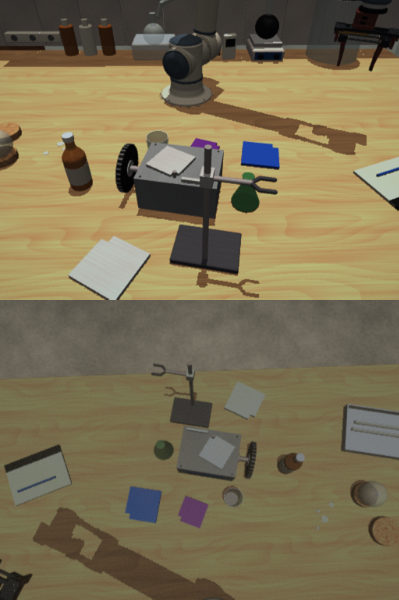

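Run:
```python
from h import *
from scipy.optimize import least_squares
fs={c:snap(c) for c in("scene","top")}
L={"window":(0,-45,110),"peg":(50,0,110),"rail":(59.5,57.5,115),"hub":(0,-142,72),"counter":(0,0,0)}
obs=[]
for q in L:
    for c in fs:
        for d in env.place_of(q,c)[:2]:
            if d["p"]>.3: obs.append((q,c,np.array(d["xy"])*[512,384]))
def W(p,l):
    c,s=np.cos(p[2]),np.sin(p[2]); l=np.array(l)/1000
    return np.array([p[0]+c*l[0]-s*l[1],p[1]+s*l[0]+c*l[1],l[2]])
def res(p): return np.concatenate([proj(fs[c],W(p,L[q]))-uv for q,c,uv in obs])
r=least_squares(res,[.6,-.014,-.1],loss="soft_l1")
print(r.x.round(4)); 
for o,e in zip(obs,res(r.x).reshape(-1,2)): print(o[0],o[1],e.round(1))
a=cv2.resize(fs["top"]["img"][140:280,190:390],None,fx=4,fy=4,interpolation=2)[:,:,::-1].copy()
def dr(img,f,o,X): 
    u=(proj(f,X)-o)*4; cv2.circle(img,tuple(int(v) for v in u),3,(0,0,255),1)
pts=[(sx*75,y,110) for sx in(1,-1) for y in(-95,105)]+[L[k] for k in("peg","window","rail")]
for l in pts: dr(a,fs["top"],np.array([190,140]),W(r.x,l))
cv2.imwrite("pics/ctop.png",a)
b=cv2.resize(fs["scene"]["img"][165:290,130:330],None,fx=4,fy=4,interpolation=2)[:,:,::-1].copy()
for l in pts: dr(b,fs["scene"],np.array([130,165]),W(r.x,l))
cv2.imwrite("pics/cscene.png",b)
```

```text
[ 0.5939 -0.0169 -0.1837]
window scene [-1.8  2.4]
window top [-0.7 -0.3]
peg scene [-2.7 -0.8]
peg top [-1.  -0.3]
rail scene [-0.6 -0.2]
rail top [-2.8  0.6]
hub scene [1.3 1.8]
hub top [-1.   1.6]
counter scene [-0.   1.7]
counter top [1.1 2.9]
```

View pics/ctop.png

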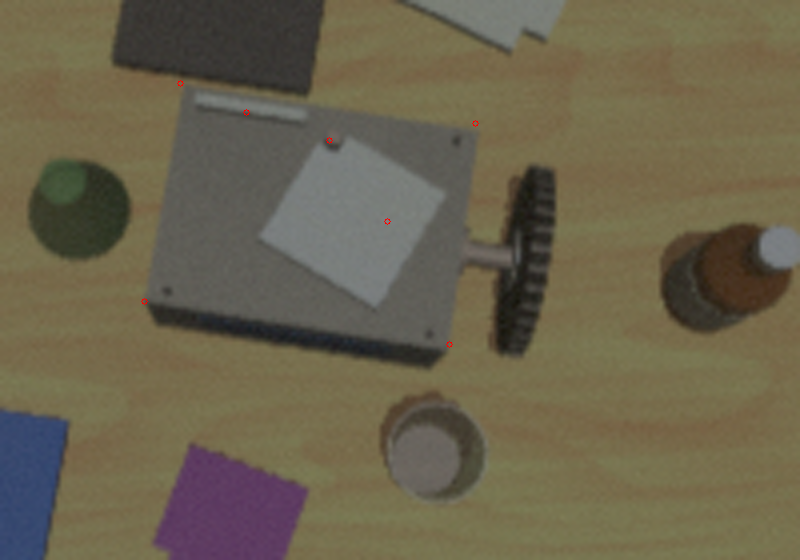

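View pics/cscene.png

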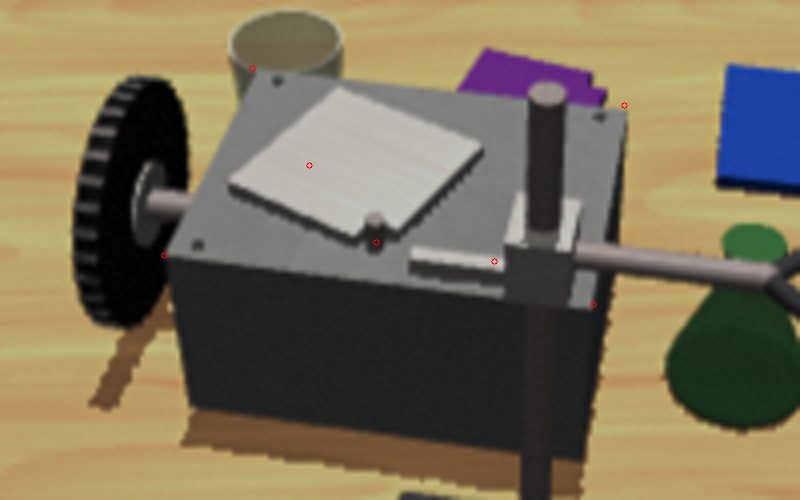

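The plate that is meant is the light grey one on the deck: free corner at about (377,307), notch at the peg at about (335,140) in the top crop. The other aluminium one, at the top right on the bench (crop 510,20), is larger and not on the peg, so it is a decoy. The blue and purple ones are ruled out by colour. The crops show that my counter fit needs refining with the deck corners. I'll do that and take a wrist look.

```bash
cat >> h.py <<'E'
from scipy.optimize import least_squares
def W(p,l):
    c,s=np.cos(p[2]),np.sin(p[2]); l=np.array(l)/1000
    return np.array([p[0]+c*l[0]-s*l[1],p[1]+s*l[0]+c*l[1],l[2]])
def Rdown(a):  # tool z down, tool x at world angle a
    c,s=np.cos(a),np.sin(a); return np.array([[c,s,0],[s,-c,0],[0,0,-1.]])
def wrist(name=None):
    s=env.read_state(); f=snap("wrist",name); T=np.array(f["T_tool_cam"])
    Rw=np.array(s["orientation"])@T[:3,:3]; tw=np.array(s["ee_pos"])+np.array(s["orientation"])@T[:3,3]
    f["R"]=Rw.T; f["t"]=-Rw.T@tw; return f
L={"window":(0,-45,110),"peg":(50,0,110),"rail":(59.5,57.5,115),"hub":(0,-142,72),"counter":(0,0,0)}
E
python3 - <<'E'
from h import *
fs={c:snap(c) for c in("scene","top")}
T=lambda x,y:("top",np.array([x,y])/4+[190,140]-.4); S=lambda x,y:("scene",np.array([x,y])/4+[130,165]-.4)
obs=[((75,105,110),T(188,86)),((75,-95,110),T(478,130)),((-75,105,110),T(148,302)),((-75,-95,110),T(445,346)),
((75,-95,110),S(167,257)),((75,105,110),S(600,308)),((-75,105,110),S(627,110)),((-75,-95,110),S(262,68)),((50,0,110),S(376,246))]
res=lambda p:np.concatenate([proj(fs[c],W(p,l))-uv for l,(c,uv) in obs])
r=least_squares(res,[.6,-.014,-.15],loss="soft_l1"); print(r.x.round(4),res(r.x).round(1)); p=r.x
# plate corners on top surface z=.118
cs={}
for n,t,s in(("free",T(377,307),S(343,88)),("r",T(445,192),S(230,180)),("l",T(260,237),S(483,150))):
    X=onz(fs["top"],t[1],.118); Y=onz(fs["scene"],s[1],.118); Z,e=tri([fs["top"],fs["scene"]],[t[1],s[1]]); cs[n]=X; print(n,X.round(4),Y.round(4),Z.round(4))
d=cs["r"]-cs["free"]; e=cs["l"]-cs["free"]; print("plate yaw",np.arctan2(d[1],d[0]),np.arctan2(-e[0],e[1]),np.linalg.norm(d),np.linalg.norm(e))
np.save("p.npy",p)
# go look with wrist
s=env.read_state(); print(np.round(s["orientation"],2).tolist(), np.array(env.grab_frame("wrist")["T_tool_cam"]).round(3).tolist())
for a in (p[2],p[2]+np.pi):
    q=env.inverse_kinematics(W(p,(-60,-20,330)),Rdown(a)); print(a,q)
E
```

```text
[ 0.5939 -0.0162 -0.1967] [-1.4 -0.7 -0.2 -0.6 -1.  -0.3  0.8  0.4 -0.2 -0.5 -1.5 -0.   0.4 -0.3
 -0.9  0.2  0.5 -0.6]
free [ 0.5291 -0.0495  0.118 ] [ 0.5307 -0.0474  0.118 ] [ 0.5292 -0.0486  0.117 ]
r [ 0.6035 -0.0985  0.118 ] [ 0.6045 -0.0984  0.118 ] [ 0.6037 -0.0986  0.1173]
l [0.5784 0.0242 0.118 ] [0.5838 0.0244 0.118 ] [0.5792 0.0243 0.1143]
plate yaw -0.5818703301830788 -0.5901328009049404 0.08915242524712133 0.08868813826533915
[[-0.9, 0.43, 0.0], [0.43, 0.9, -0.0], [-0.0, -0.0, -1.0]] [[-0.0, -0.965, -0.263, 0.07], [1.0, -0.0, -0.0, 0.0], [0.0, -0.263, 0.965, -0.151], [0.0, 0.0, 0.0, 1.0]]
-0.19670854364312926 [-1.09281112e-01 -5.08835925e-02  1.20209783e+00 -4.44089210e-16
  1.99037842e+00  1.65822376e+00]
2.944884109946664 [-1.09281112e-01 -5.08835925e-02  1.20209783e+00 -4.44089210e-16
  1.99037842e+00 -1.48336890e+00]
```

Run:
```python
from h import *
p=np.load("p.npy")
a=-0.585+np.pi/2
env.move_pose(W(p,(-58,-75,270)),Rdown(a))
f=wrist()
im=f["img"][:,:,::-1].copy()
def dr(X,c=(0,0,255)): 
    u=proj(f,X); cv2.circle(im,tuple(int(v) for v in u),4,c,1)
for l in [(75,105,110),(75,-95,110),(-75,105,110),(-75,-95,110),(50,0,126),(0,-45,110),(59.5,20,120),(59.5,95,120)]: dr(W(p,l))
pp=np.r_[W(p,(50,0,0))[:2],-0.585]
for l in [(-82,-82,118),(8,-82,118),(-82,8,118)]: dr(W(pp,l),(0,255,0))
cv2.imwrite("pics/w1.png",im)
for q in("peg","plate_corner","plate_pivot","rail","window"):
    print(q,[(round(d["p"],2),(np.array(d["xy"])*[512,384]).round(1)) for d in env.place_of(q,"wrist")[:2]])
s=env.read_state(); print(s["clock"],s["ee_pos"],s["contact_force"])
```

```text
peg [(0.63, array([345.3,  59.7]))]
plate_corner [(0.82, array([98.5,  6.8])), (0.66, array([248.4, 155.7]))]
plate_pivot [(0.97, array([ 70.8, 108.7])), (0.89, array([461.2, 143.9]))]
rail []
window []
4.7583 [ 0.52239867 -0.07804877  0.26996653] [0.68312612 0.30205241 0.55686259]
```

View pics/w1.png

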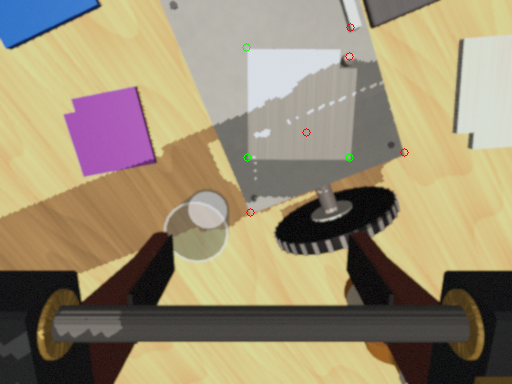

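```bash
cat >> h.py <<'E'
def pusher(p,yaw,back=0,z=.1245,off=10.):
    pp=np.r_[W(p,(50,0,0))[:2],yaw]; X=W(pp,(-70,-82-off-back,0)); X[2]=z; return X,Rdown(yaw+np.pi/2)
E
python3 - <<'E'
from h import *
p=np.load("p.npy"); y0=-0.585; y1=p[2]-np.pi/2
env.gripper_close(20)
X,R=pusher(p,y0,14,.16); env.move_pose(X,R)
X,R=pusher(p,y0,14); env.move_straight(X,velocity=.1)
F0=np.array(env.read_state()["contact_force"])
X,R=pusher(p,y0); env.move_straight(X,velocity=.1)
for y in np.linspace(y0,y1+.12,11)[1:]:
    X,R=pusher(p,y); env.move_straight(X,R,velocity=.08)
    s=env.read_state(); F=np.array(s["contact_force"])-F0; print(round(y-p[2],2),s["clock"].round(2) if hasattr(s["clock"],"round") else s["clock"],F.round(1))
    if np.linalg.norm(F)>15: break
fs=snap("top"); im=cv2.resize(fs["img"][140:280,190:390],None,fx=3,fy=3,interpolation=2)
f=wrist(); cv2.imwrite("pics/mid.png",np.vstack([cv2.resize(im,(512,358)),f["img"][:230]])[:,:,::-1])
E
```

```text
-0.49 7.7167 [-0.5 -0.2  0.2]
-0.6 8.0167 [-1.1 -0.9  0.7]
-0.71 8.3167 [-1.4  0.6 -0. ]
-0.81 8.6167 [-1.3  0.3  0.3]
-0.92 8.9167 [-0.5 -0.8  0.5]
-1.03 9.2167 [-0.8 -0.   0.4]
-1.13 9.5167 [-1.2  0.8  0.7]
-1.24 9.8167 [-0.2  0.1  0.3]
-1.34 10.1167 [-1.7  0.  -0.1]
-1.45 10.4167 [-0.4 -0.1  0.9]
```

View pics/mid.png

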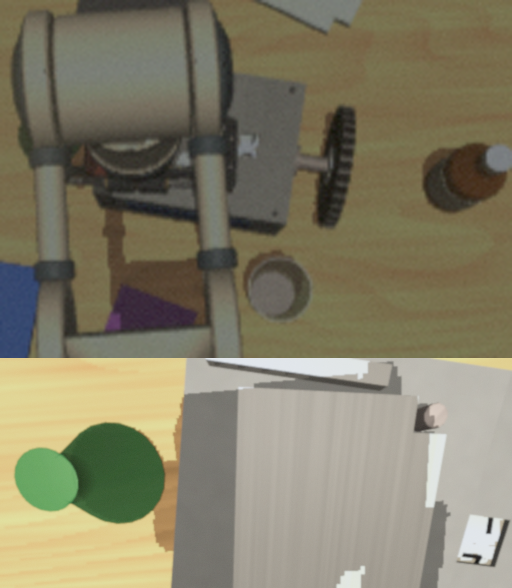

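The plate has swung with its notch on the peg at (435,415) and now stands a few mm short of the rail at the top. I'll press on gently until the rail pushes back.

Run:
```python
from h import *
p=np.load("p.npy"); y1=p[2]-np.pi/2
F0=np.array(env.read_state()["contact_force"])
u=np.array([np.cos(p[2]),np.sin(p[2]),0])
for y in (y1+.08,y1+.04,y1):
    X,R=pusher(p,y); env.move_straight(X,R,velocity=.05)
    print(round(y-p[2],2),(u@(np.array(env.read_state()["contact_force"])-F0)).round(1))
for k in range(1,9):
    env.move_straight(X+u*.0015*k,velocity=.03); env.wait(.1)
    F=np.array(env.read_state()["contact_force"])-F0; print(k,(u@F).round(1))
    if u@F<-5: break
f=wrist(); a=f["img"]
env.move_straight(np.array(env.read_state()["ee_pos"])-u*.015,velocity=.08)
Z=np.array(env.read_state()["ee_pos"]); Z[2]=.27; env.move_straight(Z-u*.02,velocity=.2)
g=wrist(); im=g["img"].copy()
for l in [(50,0,126),(59.5,20,120),(59.5,95,120),(0,-45,110),(-32,82,118),(-32,-8,118)]: cv2.circle(im,tuple(int(v) for v in proj(g,W(p,l))),4,(255,0,0),1)
cv2.imwrite("pics/rail.png",np.vstack([a[:230],im[:330]])[:,:,::-1]); print(env.read_state()["clock"])
```

```text
-1.49 1.4
-1.53 0.3
-1.57 -3.0
1 -9.1
12.9583
```

View pics/rail.png

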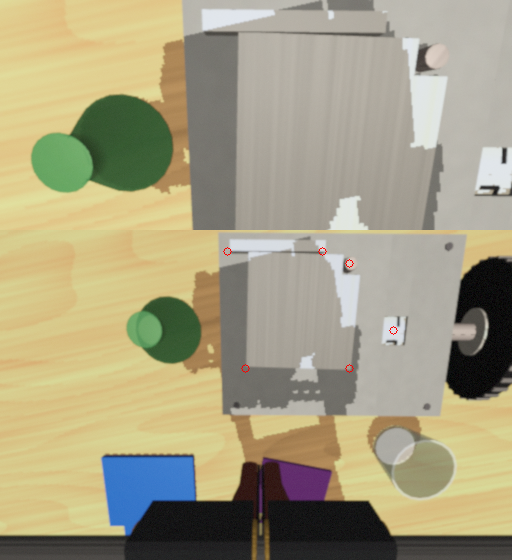

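Plate flat along the rail, notch at the peg. Its lower edge matches the predicted end pose. Now a close look at the window.

```bash
cat >> h.py <<'E'
def window_crop(p,f,s=12):
    "rectified picture of the drum plane (z=.106) under the window: +x up, 1/s mm per px"
    c=[(16,-31),(16,-59),(-16,-59),(-16,-31)]
    src=np.float32([proj(f,W(p,(x,y,106))) for x,y in c]); w,h=28*s,32*s
    return cv2.warpPerspective(f["img"],cv2.getPerspectiveTransform(src,np.float32([[0,0],[w,0],[w,h],[0,h]])),(w,h))[:,:,::-1]
E
python3 - <<'E'
from h import *
p=np.load("p.npy")
env.move_pose(W(p,(-75,-45,200)),Rdown(p[2]))
f=wrist(); cv2.imwrite("pics/win.png",window_crop(p,f))
for l in [(0,-45,110),(0,-142,137)]: print(proj(f,W(p,l)))
for q in("window","peg","rail","figure5","hub"):
    print(q,[(round(d["p"],2),(np.array(d["xy"])*[512,384]).round(1)) for d in env.place_of(q,"wrist")[:2]])
print(env.read_state()["clock"])
E
```

```text
[260.19762264 102.60882897]
[423.25204338 102.07537154]
window [(0.89, array([260.7, 102.4]))]
peg [(0.7, array([190.8,  19.5]))]
rail []
figure5 [(0.35, array([187.6,  19.4]))]
hub [(0.91, array([385. , 104.2])), (0.72, array([ 73.6, 144.8]))]
13.8583
```

View pics/win.png

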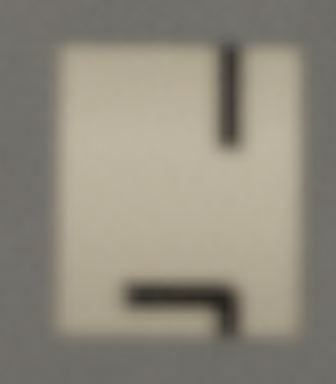

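The window shows the foot of a right-hand stroke at the top (crop row 148) and, at the bottom, a top bar with a right-hand stroke (row 285). Figures increase towards -x, so only 1 above 2 fits. That puts the drum at about 1.12 rad, and 5 needs about +2.81 rad. I'll do this in three pinched strokes over the top, keeping the fingertips above deck height so the open inner finger clears the box.

```bash
cat >> h.py <<'E'
def wheel(p,phi,lift=0.):
    X=W(p,(57*np.sin(phi),-142,0)); X[2]=.072+.057*np.cos(phi)-.007+.011+lift; return X
def stroke(p,a,b,squeeze=12):
    "pinch the wheel at angle a from its top (towards +x), carry to b, let go, rise"
    env.move_pose(wheel(p,a,.05),Rdown(p[2])); env.move_straight(wheel(p,a),velocity=.1)
    F0=np.array(env.read_state()["contact_force"]); env.gripper_close(squeeze)
    s=env.read_state(); print("grip",round(s["grip_width"],3),(np.array(s["contact_force"])-F0).round(1))
    for t in np.linspace(a,b,max(2,int(abs(b-a)/.12)+1))[1:]: env.move_straight(wheel(p,t),velocity=.06)
    s=env.read_state(); print("end",round(s["grip_width"],3),(np.array(s["contact_force"])-F0).round(1))
    env.wait(.15); env.let_go(); env.move_straight(wheel(p,b,.05),velocity=.15)
def look(p,name):
    env.move_pose(W(p,(-75,-45,200)),Rdown(p[2])); env.wait(.2); f=wrist(); cv2.imwrite(f"pics/{name}.png",window_crop(p,f)); print(env.read_state()["clock"]); return f
E
python3 - <<'E'
from h import *
p=np.load("p.npy")
X=np.array(env.read_state()["ee_pos"]); X[2]=.22; env.move_straight(X); env.let_go()
stroke(p,-.47,.47); look(p,"win2")
E
```

```text
grip 0.159 [-0.2 -2.2 -1.9]
end 0.159 [-0.9 -5.4 -3.9]
22.4667
```

View pics/win2.png

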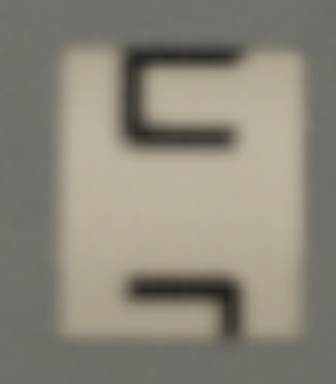

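Lower half of 2 at the top and top of 3 at the bottom. The drum is at about 1.91 rad, so the stroke gave 0.79 of the 0.94 rad commanded (0.84). About 2.01 rad remain: two more of these strokes, then a look.

Run:
```python
from h import *
p=np.load("p.npy")
stroke(p,-.47,.47); stroke(p,-.47,.47); look(p,"win3")
```

```text
grip 0.158 [-0.9 -2.7 -0.8]
end 0.16 [-1.8 -5.9 -3.1]
grip 0.158 [ 0.2 -2.1 -0.1]
end 0.16 [-2.2 -4.6 -2.5]
35.25
```

View pics/win3.png

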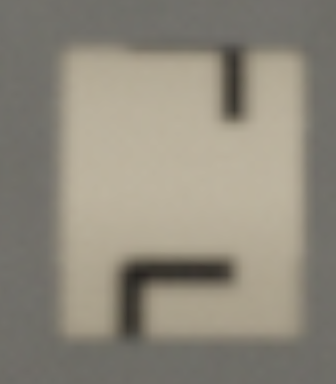

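4 is leaving at the top and 5 is entering from below (top bar at row 258). The drum is at about 3.54 rad, so about 0.385 rad remain.

Run:
```python
from h import *
p=np.load("p.npy")
stroke(p,-.22,.225); f=look(p,"win4")
g=window_crop(p,f)[60:325,75:285].mean(2); r=np.where((g<110).any(1))[0]+60; print("dark rows",r.min(),r.max(),"mid",(r.min()+r.max())/2)
```

```text
grip 0.159 [-0.3 -3.3 -0.9]
end 0.157 [-1.9 -5.9 -3.5]
41.1167
dark rows 103 295 mid 199.0
```

View pics/win4.png

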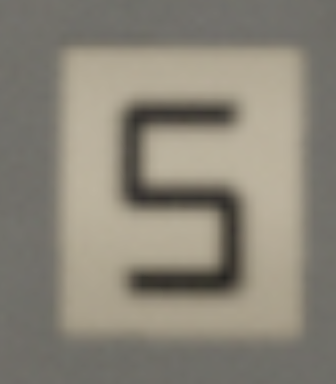

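The 5 stands whole, mid-row 199 against the window centre at about 192, i.e. 0.6 mm off (4.1 allowed). One last check of plate and glassware, with the arm clear.

Run:
```python
from h import *
p=np.load("p.npy")
env.move_straight(W(p,(-110,-20,270)),velocity=.2); env.wait(.2)
g=wrist(); im=g["img"].copy()
for l in [(50,0,126),(59.5,20,120),(59.5,95,120),(-32,82,118),(-32,-8,118)]: cv2.circle(im,tuple(int(v) for v in proj(g,W(p,l))),4,(255,0,0),1)
s=snap("scene")["img"][130:340,60:360]; cv2.imwrite("pics/end.png",np.vstack([im[:290],cv2.resize(s,(512,280))])[:,:,::-1])
```

```text
(no output)
```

View pics/end.png

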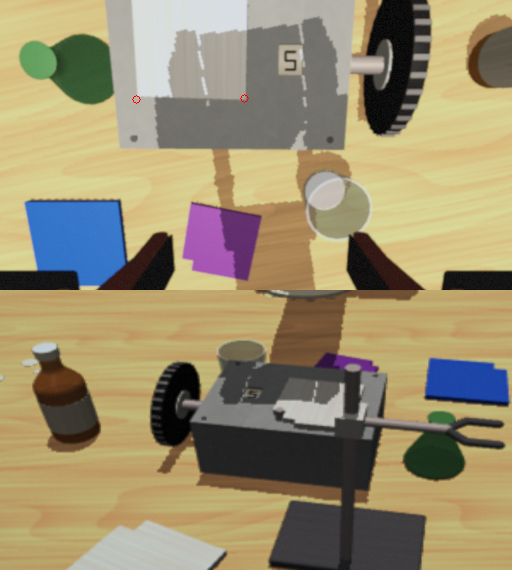

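The plate's lower corners (136,99) and (245,98) match the predicted end pose, 5 shows in the window, the glassware stands and the arm is clear.

```bash
python3 -c "
from h import *
env.finish_job(); print(env.read_state()['clock'])"
```

```text
the job is handed in; nothing more can be done
the job is handed in; nothing more can be done
```

I swung the plate round its peg onto the rail, turned the handwheel to 5, and handed the job in. The last clock reading I took was 41.1 s, before the final look; the limit is 72 s. The hand-in gave no verdict.

- **Plate:** I pushed it by its own -y edge near the free corner with the closed fingers, until the rail pushed back with about 9 N. In the last picture its two near corners matched the predicted end pose to a few pixels. The notch, peg and rail were out of that picture's wrist view. I last saw them close up just after the push, when the notch was on the peg and the edge lay along the rail.
- **Drum:** It took four pinched strokes over the top of the wheel. The first three turned it only about 85 % of what I commanded, so I set the fourth from the picture. The 5 then stood whole in the window, about 0.6 mm from centre (4.1 mm allowed).
- **Glassware and arm:** The bottle, beaker and flask were upright and looked unmoved. The open gripper was clear of everything when I handed in.

The networks' first fit of the counter was a few mm off. I corrected it with the deck corners, and the wrist views then agreed with it.

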